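Shingle the cover plates in the inspection tray

ROBOT

A 7-joint arm with a two-finger parallel gripper is mounted at the origin on a cart in front of the work surface, level with it; the furniture and walls round the work are solid. World frame = base frame: x ahead of the robot, y to its left, z up, the work surface at z = 0. Lengths are in m, angles in rad, forces in N, time in s.
With the tool pointing down it reaches from about 0.4 to 0.875 m from the base axis. Payload 19.3 kg.
Tool frame: the origin (TCP) lies at the very end of the fingers, on their centre line; the grasp point (between the pads) lies 19 mm behind it; z points along the fingers, y is the direction in which the jaws open and shut (so a half turn about z gives the same grasp; the last joint's range is limited). The gripper opens to 85 mm and grips with 20 to 120 N. Pads are 22 mm wide; open, the fingers measure 114 mm over their backs; the gripper's body (76 mm by 85 mm) begins 54 mm behind the grasp point. The pads swing forward as they close: fully open they stand 13 mm farther back than shut.
Start: joints at [-1.225, 0.521, -0.036, 1.599, 0.021, 1.021, -0.113], TCP at [0.252, 0.572, 0.231] pointing down, gripper open.
Joint ranges: [-2.91, 2.91], [-0.3, 2.13], [-1.5, 1.42], [0.17, 2.43], [-1.26, 4.41], [0.16, 1.93], [-2.52, 2.52]. Speed limits (rad/s): [1.89, 1.89, 2.39, 2.39, 3.01, 3.01, 3.01].

INTERFACE

Orientations are given as [roll, pitch, yaw] about the fixed x, y, z axes, in that order (R = Rz(yaw) Ry(pitch) Rx(roll)).
In Python, from workcell import bot, vision, job_done gives the robot as it stands.
- The arm moves only by the tool arm_command, never from a script. Its arguments are lists of equal length, an entry for each row: "gripper": the finger opening in cm, from 0 to 8.54; "slide": the shift along the tool's x, y, z in cm, a list of three; "turn": the turn, a rotation vector about the tool's x, y, z in degrees, a list of three. A call has 1 to 5 rows; each row is the pose to reach, as a shift and turn from the pose commanded when the call began, along the tool's axes at that moment; what a row does not reach only later rows make up. A row lasts 1/8 s, in which the tool goes at most 62.5 mm and 10.7 degrees, less where a joint would pass 70% of its speed; a pose out of reach is approached as far as the arm can. A call with a gripper value outside its range is refused whole. The fingers move at their own pace and stop on an object; "force" is the grip in N (left out, the last holds). Time passes only in rows, so rows that repeat a pose let the fingers close. It gives the time, the measured TCP pose, the force and the opening at its end, in the units of the state.
- bot.observe(): the state, without advancing time (a new reading comes with each control period).
- vision.grab_frame(name): name is "side" or "top" or "wrist"; returns the picture (400x640x3 uint8, blue, green, red); there is no depth.
- vision.camera_model(name): a dict with "mtx" (3x3 intrinsics, pixels), "T" (4x4, takes a point from camera to world coordinates). Camera axes: x right, y down, z forward; pixel columns grow to the right and rows downward; lengths in m; the calibration is good to about 2 mm. A picture is of the moment at which its call begins: read the wrist's pose just before it. camera_model takes no time and is no camera call; for the wrist camera it gives the pose at the moment of the call.
- job_done(): hands the job in, once; it reports no verdict.
The state is a dict: "clock": time; "qpos": joint angles; "qd": joint speeds; "joint_efforts": joint torques, N m; "position": TCP position; "tool_rot": TCP orientation; "force": force on the tool from outside, world axes, zero at the start; "moment": the same for the moment, N m; "grip_width": finger opening in m.
Only numpy, scipy, OpenCV 4.12 (cv2) and the standard library are available. Lean on these libraries where they do the work, as an engineer would, in place of code of your own. Each camera call takes 0.05 s, during which the arm holds its last target. There are 200 camera calls.

TASK

Lay the two loose oblong cover plates in the black tray so that they carry on the shingled row begun there by the first plate: each one in line with the first, slanting like it, its upper end lying on the foot of the plate before it, overlapping that plate by roughly half, and its own foot pointing to the empty end of the tray. Leave the first plate where it is.

Things in the scene. Friction and masses are not known exactly. Their poses are not given: they have to be found in the camera images.
- tray: shallow black tray, fixed: inside 140 mm (x) by 190 mm (y), floor 4 mm thick, walls 4 mm thick, their tops 12 mm above the bench. Origin at the middle of its underside, at bench level; z up. The row runs along y, centred at x = 0. A low black rail (90 mm in x, top 8 mm above the floor) crosses at y = +60 to +68 mm; -y is the empty end
- first_plate_mid (a point): centre (half thickness) of the first oblong aluminium plate, 44 x 70 x 8 mm, loose, already in the tray: upper (+y) end on the rail, foot (-y) on the floor, slant 0.2 rad; its centre is some 52 mm along the tray's +y, 15 mm above the bench. Its y runs up its length, x across. A plate laid one 40 mm step further to the tray's -y takes the same slant and height
- plate_a_mid (a point): centre (half thickness) of an oblong aluminium cover plate, 44 mm (x) by 70 mm (y) by 8 mm (z), 45 to 90 g, small dark mark in each corner; loose, flat on the bench, its long side roughly along world y; may be laid either end round. The square cover plate near it (44 x 44 mm, black disc in its middle) is another part and is not wanted
- plate_b_mid (a point): centre (half thickness) of an oblong aluminium cover plate, 44 mm (x) by 70 mm (y) by 8 mm (z), 45 to 90 g, small dark mark in each corner; loose, flat on the bench, its long side roughly along world y; may be laid either end round. Either of the two may come next in the row
Things that resemble listed ones, but are neither listed nor needed, are in the scene too. What is shaped like the part that bears plate_b_mid but pink is not meant.

How it is judged:
At the end, for the whole second after the job is handed in: Both plates rest in the tray towards -y, each 20 to 55 mm centre to centre from the plate before (last one over 50 mm from the first), within 15 mm of the middle line, square within 12 deg, slanting 4 to 25 deg, centres 6 to 26 mm up; the first moved under 15 mm, slants 6 to 18 deg (((horizontal distance between plate_a_mid and first_plate_mid between 0.02 and 0.055 m and horizontal distance between plate_b_mid and plate_a_mid between 0.02 and 0.055 m and y of plate_a_mid in the frame of first_plate_mid below -0.015 m and y of plate_b_mid in the frame of first_plate_mid below -0.05 m) or (horizontal distance between plate_b_mid and first_plate_mid between 0.02 and 0.055 m and horizontal distance between plate_a_mid and plate_b_mid between 0.02 and 0.055 m and y of plate_b_mid in the frame of first_plate_mid below -0.015 m and y of plate_a_mid in the frame of first_plate_mid below -0.05 m)) and x of plate_a_mid in the frame of tray between -0.015 and 0.015 m and angle between the x axis of each of plate_a_mid, plate_b_mid and the x axis of tray, either way round below 0.21 rad and angle between plate_a_mid's own z axis and vertical between 0.07 and 0.45 rad and z of plate_a_mid in the frame of tray between 0.006 and 0.026 m and linear speed of each of plate_a, plate_b below 0.02 m/s and x of plate_b_mid in the frame of tray between -0.015 and 0.015 m and angle between plate_b_mid's own z axis and vertical between 0.07 and 0.45 rad and z of plate_b_mid in the frame of tray between 0.006 and 0.026 m and distance of first_plate_mid from where it was at the start of the episode below 0.015 m and angle between first_plate_mid's own z axis and vertical between 0.1 and 0.32 rad); the robot touches nothing.
It also fails if it takes over 58 s, if anything falls off the work surface, if the arm or the gripper's body presses on something with over 40 N, if the wrist force passes 120 N, or if a joint passes its speed limit or range.

## Working session

There is one attempt and no reset: what is moved stays moved. The work goes in short steps, Python scripts to look and compute and a tool call to move; the robot and the scene stay as the last step left them, time stands still between calls to the robot, and variables do not carry over. Pictures are saved under pics/ and viewed, about 8 in all and at most 12, crops included, and the job is handed in when it is done.

Besides the shell and the picture viewer there is one more tool, called after "Emit:" by a JSON object that holds its "op" and its "data", one argument or row to a line. arm_command: Moves the arm, as the interface text tells. Its arguments: {"type":"object","properties":{"gripper":{"type":"array","items":{"type":"number"}},"slide":{"type":"array","items":{"type":"array","items":{"type":"number"}}},"turn":{"type":"array","items":{"type":"array","items":{"type":"number"}}},"force":{"type":"number"}},"required":["gripper","slide","turn"]}

```bash
mkdir -p pics; ls; python3 - <<'E'
from workcell import bot, vision
import cv2,numpy as np
for n in ("side","top"):
    cv2.imwrite(f"pics/{n}0.png",vision.grab_frame(n))
    m=vision.camera_model(n);print(n,np.round(m["mtx"],1).tolist(),np.round(m["T"],3).tolist())
s=bot.observe();print(s)
E
```

```text
pics
side [[457.4, 0.0, 308.9], [0.0, 457.4, 188.6], [0.0, 0.0, 1.0]] [[0.999, 0.014, -0.051, 0.532], [0.052, -0.384, 0.922, -0.608], [-0.006, -0.923, -0.384, 0.416], [0.0, 0.0, 0.0, 1.0]]
top [[432.6, 0.0, 318.0], [0.0, 432.6, 201.6], [0.0, 0.0, 1.0]] [[-0.023, -0.997, 0.078, 0.431], [-1.0, 0.022, -0.017, 0.287], [0.015, -0.078, -0.997, 0.929], [0.0, 0.0, 0.0, 1.0]]
{'clock': 0.1, 'qpos': array([-1.2252093 ,  0.52190881, -0.03634645,  1.59987667,  0.02122938,
        1.02109743, -0.11281727]), 'qd': array([-0.00069449, -0.00271495,  0.00072678, -0.00317081,  0.00036503,
       -0.00105971,  0.00068712]), 'joint_efforts': array([ 3.53415155e-03, -9.28485632e+01,  1.98373966e+00, -3.70531511e+01,
        1.81144680e-02,  5.21826121e-03, -8.50344077e-05]), 'position': array([0.25236428, 0.5715019 , 0.23083812]), 'tool_rot': array([-3.14069152e+00,  7.64251252e-05,  2.72580793e+00]), 'force': array([ 0.02300477,  0.30891013, -0.50660451]), 'moment': array([-0.0324366 ,  0.01842609, -0.00076575]), 'grip_width': 0.08515932226775964}
```

View pics/top0.png

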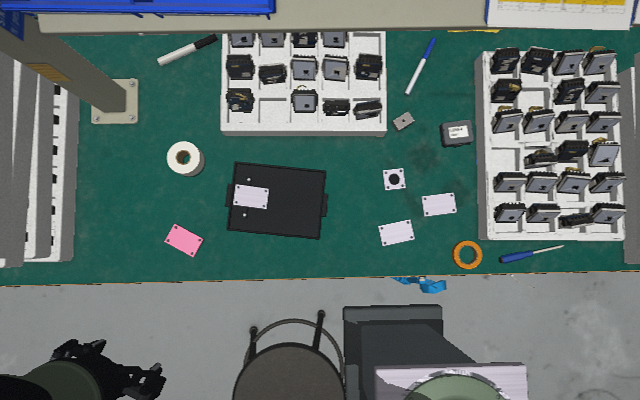

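View pics/side0.png

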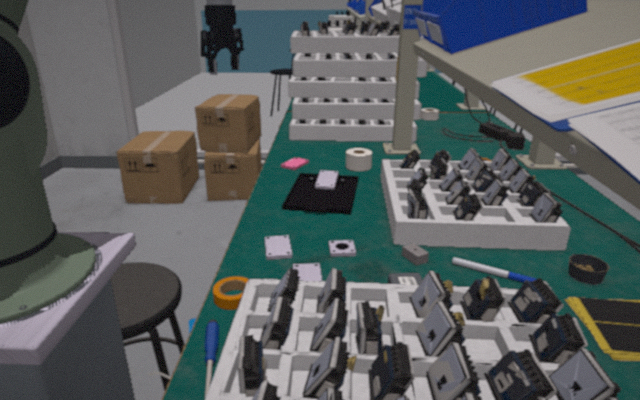

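Top view: the candidates are white oblongs at (396,232) and (438,204), the square with a disc at (394,179), the pink one at (184,240), and the first plate in the tray at (251,196). I choose the two white oblongs outside the tray.

```bash
cat > h.py <<'E'
from workcell import bot, vision
import cv2,numpy as np
from scipy.spatial.transform import Rotation as R
def ray(px,cam,z):
    K,T=cam["mtx"],cam["T"]
    px=np.atleast_2d(px).astype(float)
    d=np.c_[px,np.ones(len(px))]@np.linalg.inv(K).T@T[:3,:3].T
    o=T[:3,3]; return (o+d*((z-o[2])/d[:,2])[:,None])
def proj(P,cam):
    K,T=cam["mtx"],cam["T"]; p=(np.atleast_2d(P)-T[:3,3])@T[:3,:3]; q=p@K.T; return q[:,:2]/q[:,2:]
def rect(mask,cam,z,amin=150):
    out=[]
    for c in cv2.findContours(mask,cv2.RETR_EXTERNAL,cv2.CHAIN_APPROX_NONE)[0]:
        if cv2.contourArea(c)<amin: continue
        w=ray(c[:,0],cam,z)[:,:2]*1000
        (cx,cy),(a,b),t=cv2.minAreaRect(w.astype(np.float32))
        if a>b: t+=90          # t+90 -> direction of the long side
        yaw=(t+90+90)%180-90    # long side angle from +x... 
        long=(t+90)%180
        out.append((np.round(c[:,0].mean(0)),round(cx,1),round(cy,1),round(min(a,b),1),round(max(a,b),1),round(long,1)))
    return out
def white(im):
    h=cv2.cvtColor(im,cv2.COLOR_BGR2HSV); m=cv2.inRange(h,(0,0,150),(179,60,255))
    return cv2.morphologyEx(m,cv2.MORPH_CLOSE,np.ones((3,3)))
E
python3 - <<'E'
from h import *
im=cv2.imread("pics/top0.png");cam=vision.camera_model("top")
m=white(im);m[:150]=0;m[260:]=0;m[:,:215]=0;m[:,470:]=0
for r in rect(m,cam,.008):print(r)
b=cv2.inRange(im,(0,0,0),(60,60,60)); b[:150]=0;b[250:]=0;b[:,:215]=0;b[:,335:]=0
b=cv2.morphologyEx(b,cv2.MORPH_CLOSE,np.ones((9,9)))
b2=cv2.morphologyEx(b,cv2.MORPH_OPEN,np.ones((41,41)))
print(rect(b,cam,.012),rect(b2,cam,.012))
cs=max(cv2.findContours(b,cv2.RETR_EXTERNAL,cv2.CHAIN_APPROX_NONE)[0],key=cv2.contourArea)
w=ray(cs[:,0],cam,.012)[:,:2]; 
q=cv2.approxPolyDP(cs,4,True)[:,0];print(q.tolist(),np.round(ray(q,cam,.012)[:,:2]*1000).tolist())
c=cv2.resize(im[150:260,160:470],None,fx=2.5,fy=2.5,interpolation=cv2.INTER_CUBIC)
cv2.imwrite("pics/c1.png",c)
w=vision.camera_model("wrist");s=bot.observe()
Rt=R.from_euler('xyz',s["tool_rot"]).as_matrix();print(w["mtx"],np.round(Rt.T@w["T"][:3,:3],3),Rt.T@(w["T"][:3,3]-s["position"]))
E
```

```text
(array([396., 232.]), 433.5, 106.5, 43.2, 70.9, 100.7)
(array([439., 204.]), 491.9, 12.3, 43.3, 70.8, 96.1)
(array([251., 196.]), 517.6, 414.9, 43.7, 72.2, 81.1)
(array([394., 179.]), 548.6, 107.1, 43.2, 45.0, 95.3)
[(array([276., 200.]), 508.0, 359.8, 148.6, 215.1, 82.9)] [(array([295., 201.]), 503.0, 318.4, 119.7, 140.8, 178.7)]
[[234, 162], [225, 203], [228, 230], [319, 238], [327, 200], [324, 170]] [[591.0, 449.0], [504.0, 469.0], [446.0, 463.0], [425.0, 271.0], [505.0, 252.0], [570.0, 257.0]]
[[295.51772822   0.         321.58187951]
 [  0.         295.51772822 200.43229267]
 [  0.           0.           1.        ]] [[ 0.001 -0.948 -0.318]
 [ 1.     0.001  0.001]
 [-0.001 -0.318  0.948]] [ 0.08220422  0.00070102 -0.14263003]
```

View pics/c1.png

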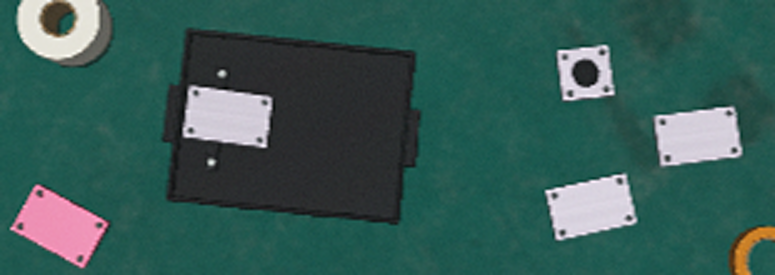

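Crop: the two white oblongs have four corner marks and no disc, at (590,207) and (698,136) in the crop. The square at (585,73) and the pink one at (60,225) are excluded.

```bash
cat >> h.py <<'E'
def goal(p,yaw,tilt=0):
    s=bot.observe(); C=R.from_euler('xyz',s["tool_rot"])
    G=R.from_euler('xyz',[180,0,yaw],degrees=True)*R.from_euler('y',tilt,degrees=True)
    sl=C.inv().apply(np.array(p)/1000-s["position"])*100; tr=np.degrees((C.inv()*G).as_rotvec())
    print("slide",np.round(sl,2).tolist(),"turn",np.round(tr,2).tolist(),"t",round(s["clock"],2),"pos",np.round(s["position"]*1000,1),"F",np.round(s["force"],1),"w",round(s["grip_width"]*1000,1),"q",np.round(s["qpos"],2))
E
python3 -c "
from h import *
goal([433.5,106.5,130],100.7)"
```

```text
slide [-35.35, -35.21, 10.12] turn [-0.05, 0.03, 55.48] t 0.1 pos [252.4 571.5 230.8] F [ 0.   0.3 -0.5] w 85.2 q [-1.23  0.52 -0.04  1.6   0.02  1.02 -0.11]
```

Emit:
{"op": "arm_command", "data": {
  "gripper": [8.5,8.5,8.5,8.5,8.5],
  "slide": [
    [-6,-6,0],
    [-12,-12,0],
    [-18,-18,1],
    [-24,-24,3],
    [-30,-30,5]
  ],
  "turn": [
    [0,0,10],
    [0,0,20],
    [0,0,30],
    [0,0,40],
    [0,0,50]
  ]
}}

```text
clock: 0.72
position: [0.365, 0.2806, 0.2039]
tool_rot: [3.141, -0.0, 1.847]
force: [0.7, 0.1, -0.2]
grip_width: 0.0851
```

```bash
python3 -c "
from h import *
goal([433.5,106.5,130],100.7)"
```

```text
slide [-18.62, 1.83, 7.39] turn [0.03, -0.02, 5.15] t 0.72 pos [365.  280.6 203.9] F [ 0.7  0.1 -0.2] w 85.1 q [-0.96  0.3   0.22  2.06 -0.09  0.79 -0.41]
```

Emit:
{"op": "arm_command", "data": {
  "gripper": [8.5,8.5,8.5,8.5,8.5],
  "slide": [
    [-18.6,1.8,7.4],
    [-18.6,1.8,7.4],
    [-18.6,1.8,7.4],
    [-18.6,1.8,7.4],
    [-18.6,1.8,7.4]
  ],
  "turn": [
    [0,0,5.1],
    [0,0,5.1],
    [0,0,5.1],
    [0,0,5.1],
    [0,0,5.1]
  ]
}}

```text
clock: 1.35
position: [0.4336, 0.1084, 0.1298]
tool_rot: [-3.141, 0.0, 1.763]
force: [-0.7, 0.2, 0.7]
grip_width: 0.085
```

```bash
cat > look.py <<'E'
from h import *
import sys
cam=vision.camera_model("wrist"); im=vision.grab_frame("wrist"); cv2.imwrite(f"pics/{sys.argv[1]}.png",im)
for r in rect(white(im),cam,.008,800):print(r)
E
python3 -c "
from h import *
goal([433.5,106.5,130],100.7)"; python3 look.py w1
```

```text
slide [-0.18, -0.05, -0.02] turn [-0.04, 0.01, 0.28] t 1.35 pos [433.6 108.4 129.8] F [-0.7  0.2  0.7] w 85.0 q [-0.57  0.42  0.24  2.15 -0.18  0.59 -0.01]
(array([360., 287.]), 493.1, 14.7, 45.1, 71.7, 96.1)
(array([559., 263.]), 684.9, 82.2, 25.5, 41.2, 121.0)
(array([ 91., 297.]), 201.8, -52.2, 136.2, 388.3, 46.1)
(array([441., 215.]), 549.6, 109.4, 45.0, 45.3, 95.4)
(array([323., 192.]), 435.0, 109.3, 40.9, 67.7, 100.9)
(array([618., 193.]), 697.1, 158.3, 56.5, 129.7, 119.8)
(array([166.,  44.]), 287.3, 208.6, 29.4, 58.8, 161.0)
(array([199.,  12.]), 310.1, 240.3, 28.6, 43.5, 158.5)
(array([99., 63.]), 241.1, 198.6, 68.8, 201.8, 13.4)
```

View pics/w1.png

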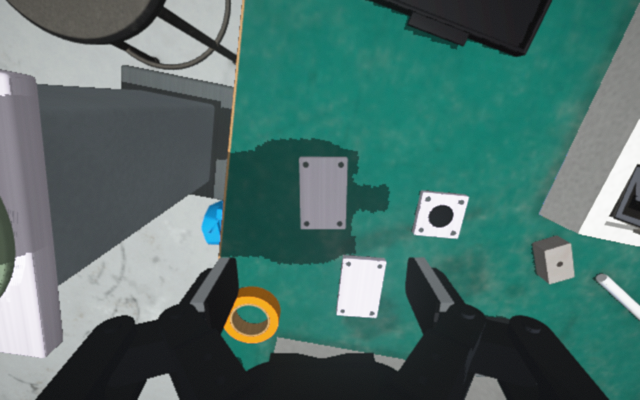

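Wrist view: plate 1 is at (323,192) in the gripper's shadow with four marks. Plate 2 is at (360,287) and the square at (441,215).

```bash
python3 -c "
from h import *
goal([436,100,12],100.8)"
```

```text
slide [-0.98, 0.06, 11.81] turn [-0.01, -0.02, 0.28] t 1.4 pos [433.5 109.5 130.1] F [-0.4  0.2  0.1] w 85.4 q [-0.57  0.42  0.24  2.15 -0.18  0.59 -0.01]
```

Emit:
{"op": "arm_command", "data": {
  "gripper": [6,6,6,6,6],
  "slide": [
    [-1,0,4],
    [-1,0,8],
    [-1,0,11],
    [-1,0,11.8],
    [-1,0,11.8]
  ],
  "turn": [
    [0,0,0.2],
    [0,0,0.2],
    [0,0,0.2],
    [0,0,0.2],
    [0,0,0.2]
  ],
  "force": 30
}}

```text
clock: 2.02
position: [0.4356, 0.0999, 0.0125]
tool_rot: [3.142, -0.0, 1.762]
force: [-0.3, -0.4, 0.5]
grip_width: 0.06
```

Emit:
{"op": "arm_command", "data": {
  "gripper": [6,6,6,6,6],
  "slide": [
    [0,0,0.3],
    [0,0,0.6],
    [0,0,0.9],
    [0,0,1.1],
    [0,0,1.1]
  ],
  "turn": [
    [0,0,0],
    [0,0,0],
    [0,0,0],
    [0,0,0],
    [0,0,0]
  ]
}}

```text
clock: 2.65
position: [0.4355, 0.0989, 0.0009]
tool_rot: [-3.141, 0.0, 1.761]
force: [-0.0, -0.3, -0.3]
grip_width: 0.0604
```

```bash
python3 -c "
from h import *
goal([436,100,1],100.8)"
```

```text
slide [0.1, 0.07, -0.01] turn [-0.02, 0.0, 0.07] t 2.65 pos [435.5  98.9   0.9] F [-0.  -0.3 -0.3] w 60.4 q [-0.44  0.68  0.11  2.2  -0.27  0.27  0.1 ]
```

Emit:
{"op": "arm_command", "data": {
  "gripper": [6,4,4,4,4],
  "slide": [
    [0,0,0.1],
    [0,0,0.1],
    [0,0,0.1],
    [0,0,0.1],
    [0,0,0.1]
  ],
  "turn": [
    [0,0,0],
    [0,0,0],
    [0,0,0],
    [0,0,0],
    [0,0,0]
  ],
  "force": 40
}}

```text
clock: 3.28
position: [0.4356, 0.099, 0.0003]
tool_rot: [3.142, -0.0, 1.76]
force: [-1.8, -0.2, 8.3]
grip_width: 0.0426
```

Emit:
{"op": "arm_command", "data": {
  "gripper": [4,4,4,4,4],
  "slide": [
    [0,0,0],
    [0,0,-1],
    [0,0,-4],
    [0,0,-8],
    [0,0,-12]
  ],
  "turn": [
    [0,0,0],
    [0,0,0],
    [0,0,0],
    [0,0,0],
    [0,0,0]
  ]
}}

```text
clock: 3.9
position: [0.4353, 0.0989, 0.1217]
tool_rot: [-3.141, -0.0, 1.76]
force: [-0.3, -0.7, -1.0]
grip_width: 0.0425
```

```bash
python3 -c "
from h import *
goal([500,352,130],82.9)"; python3 look.py w2; python3 -c "
import cv2;im=cv2.imread('pics/w2.png');cv2.imwrite('pics/w2c.png',im[150:400,150:500])"
```

```text
slide [23.64, 11.13, -0.83] turn [-0.01, -0.0, 17.97] t 3.9 pos [435.3  98.9 121.7] F [-0.3 -0.7 -1. ] w 42.5 q [-0.55  0.43  0.25  2.16 -0.2   0.57  0.03]
(array([569., 258.]), 685.3, 82.5, 25.5, 41.4, 120.9)
(array([ 90., 300.]), 212.5, -58.0, 155.5, 373.8, 46.7)
(array([320., 249.]), 450.5, 41.0, 87.2, 138.8, 101.2)
(array([445., 208.]), 549.6, 109.4, 45.0, 45.3, 95.3)
(array([623., 193.]), 696.0, 150.2, 44.5, 101.9, 119.7)
(array([162.,  38.]), 290.5, 202.4, 29.4, 60.1, 161.5)
(array([197.,  10.]), 313.5, 221.2, 22.5, 44.7, 10.9)
(array([107.,  57.]), 255.1, 178.6, 52.4, 180.0, 179.1)
```

View pics/w2c.png

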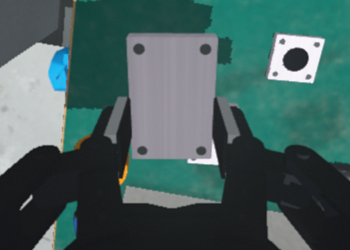

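Close view: the plate is gripped squarely with its marks visible, and plate 2 is partly hidden behind it.

Emit:
{"op": "arm_command", "data": {
  "gripper": [4,4,4,4,4],
  "slide": [
    [5,2.2,-0.8],
    [10,4.4,-0.8],
    [15,6.6,-0.8],
    [20,8.8,-0.8],
    [23.6,11.1,-0.8]
  ],
  "turn": [
    [0,0,4],
    [0,0,8],
    [0,0,12],
    [0,0,16],
    [0,0,18]
  ]
}}

```text
clock: 4.58
position: [0.4995, 0.3544, 0.1285]
tool_rot: [-3.141, -0.0, 1.447]
force: [0.8, -1.0, -0.6]
grip_width: 0.0423
```

```bash
python3 - <<'E'
from h import *
s=bot.observe();C=R.from_euler('xyz',s["tool_rot"])
cam=vision.camera_model("wrist")
m=ray([[289,199],[356,199],[292,301],[354,300]],cam,s["position"][2]+.008)
print("marks in tool mm",np.round(C.inv().apply(m-s["position"])*1000,1).tolist())
goal([500,352,130],82.9)
im=vision.grab_frame("wrist");cv2.imwrite("pics/w3.png",im)
for z in (.012,.015,.019):
  for r in rect(white(im),cam,z,800)[:9]:print(z,r)
E
```

```text
marks in tool mm [[38.2, -15.7, -8.0], [38.3, 16.4, -8.0], [-20.0, -16.1, -8.0], [-19.3, 17.5, -8.0]]
slide [-0.23, 0.08, -0.15] turn [-0.02, -0.02, -0.01] t 4.58 pos [499.5 354.4 128.5] F [ 0.8 -1.  -0.6] w 42.3 q [-0.95  0.65  0.35  1.74 -0.29  0.8  -0.58]
0.012 (array([598., 362.]), 785.8, 120.6, 71.6, 91.2, 87.1)
0.012 (array([600., 298.]), 770.5, 206.5, 37.5, 44.5, 88.0)
0.012 (array([591., 254.]), 754.9, 260.6, 47.9, 84.8, 158.7)
0.012 (array([ 42., 270.]), 212.3, 333.3, 89.9, 204.0, 27.3)
0.012 (array([337., 119.]), 518.3, 416.0, 46.0, 69.6, 81.6)
0.012 (array([564., 167.]), 732.4, 317.0, 120.1, 323.2, 88.8)
0.012 (array([54., 51.]), 300.7, 497.9, 74.5, 104.5, 172.9)
0.015 (array([598., 362.]), 782.6, 124.3, 70.8, 90.1, 87.1)
0.015 (array([600., 298.]), 767.5, 209.2, 37.1, 44.0, 88.0)
0.015 (array([591., 254.]), 752.1, 262.6, 47.3, 83.8, 158.7)
0.015 (array([ 42., 270.]), 215.8, 334.5, 88.9, 201.7, 27.3)
0.015 (array([337., 119.]), 518.2, 416.2, 45.5, 68.8, 81.6)
0.015 (array([564., 167.]), 729.9, 318.4, 118.7, 319.4, 88.8)
0.015 (array([54., 51.]), 303.1, 497.1, 73.7, 103.3, 172.9)
0.019 (array([598., 362.]), 778.4, 129.1, 69.7, 88.7, 87.1)
0.019 (array([600., 298.]), 763.5, 212.7, 36.5, 43.3, 88.0)
0.019 (array([591., 254.]), 748.3, 265.3, 46.6, 82.5, 158.7)
0.019 (array([ 42., 270.]), 220.4, 336.1, 87.5, 198.5, 27.3)
0.019 (array([337., 119.]), 518.0, 416.5, 44.8, 67.7, 81.6)
0.019 (array([564., 167.]), 726.4, 320.2, 116.8, 314.4, 88.8)
0.019 (array([54., 51.]), 306.4, 496.2, 72.5, 101.6, 172.9)
```

View pics/w3.png

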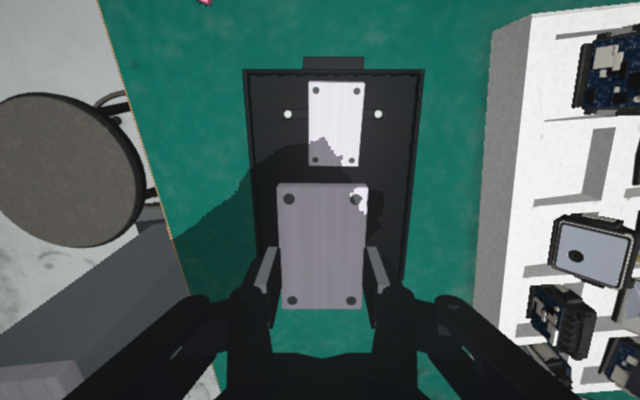

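Wrist view: the first plate is at (337,120) on the rail, foot toward the held plate (upper edge at row 183). The tray corners are at (245,70) and (423,70).

```bash
python3 - <<'E'
from h import *
goal([510.4,367.2,40],82.3,11.5)
cam=vision.camera_model("wrist");p=ray([[245,70],[423,70],[257,245],[404,280],[333,81],[334,166]],cam,.012)[:,:2]*1000
print(np.round(p,1).tolist())
E
```

```text
slide [0.87, 0.88, 8.83] turn [-0.04, 11.33, 0.69] t 4.62 pos [500.5 359.4 128.3] F [-6.   4.  -1.3] w 42.7 q [-0.95  0.66  0.35  1.73 -0.29  0.8  -0.59]
[[452.2, 473.1], [594.6, 455.7], [432.1, 318.0], [572.7, 261.1], [521.7, 456.4], [514.9, 386.4]]
```

Emit:
{"op": "arm_command", "data": {
  "gripper": [4,4,4,4,4],
  "slide": [
    [0.5,0.5,4],
    [0.9,0.9,8.8],
    [0.9,0.9,8.8],
    [0.9,0.9,8.8],
    [0.9,0.9,8.8]
  ],
  "turn": [
    [0,6,0.7],
    [0,11.3,0.7],
    [0,11.3,0.7],
    [0,11.3,0.7],
    [0,11.3,0.7]
  ]
}}

```text
clock: 5.25
position: [0.5104, 0.3611, 0.0421]
tool_rot: [3.141, -0.198, 1.436]
force: [0.4, 0.5, -1.3]
grip_width: 0.0425
```

```bash
python3 - <<'E'
from h import *
goal([510.4,367.2,12],82.3,11.5)
cam=vision.camera_model("wrist");im=vision.grab_frame("wrist");cv2.imwrite("pics/w4.png",im)
for r in rect(white(im),cam,.018,500):
  if 480<r[1]<560:print(r)
E
```

```text
slide [-0.0, -0.09, 3.06] turn [0.04, 0.16, 0.0] t 5.25 pos [510.4 361.1  42.1] F [ 0.4  0.5 -1.3] w 42.5 q [-0.72  0.73  0.12  1.85 -0.49  0.48 -0.34]
(array([321., 183.]), 515.8, 400.4, 55.3, 100.7, 82.4)
```

Emit:
{"op": "arm_command", "data": {
  "gripper": [4,4,4,4,4],
  "slide": [
    [0,-0.1,1],
    [0,-0.1,2],
    [0,-0.1,2.7],
    [0,-0.1,2.9],
    [0,-0.1,2.9]
  ],
  "turn": [
    [0,0.2,0],
    [0,0.2,0],
    [0,0.2,0],
    [0,0.2,0],
    [0,0.2,0]
  ]
}}

```text
clock: 5.92
position: [0.5099, 0.3651, 0.0114]
tool_rot: [-3.14, -0.2, 1.434]
force: [-0.0, 0.7, -0.4]
grip_width: 0.042
```

```bash
python3 - <<'E'
from h import *
goal([510.4,367.2,9.5],82.3,11.5)
im=vision.grab_frame("side");cv2.imwrite("pics/s1.png",cv2.resize(im[155:225,270:370],None,fx=7,fy=7,interpolation=cv2.INTER_CUBIC))
E
```

```text
slide [0.17, 0.03, 0.23] turn [-0.05, 0.02, -0.15] t 5.92 pos [509.9 365.1  11.4] F [-0.   0.7 -0.4] w 42.0 q [-0.7   0.78  0.09  1.84 -0.51  0.42 -0.32]
```

View pics/s1.png

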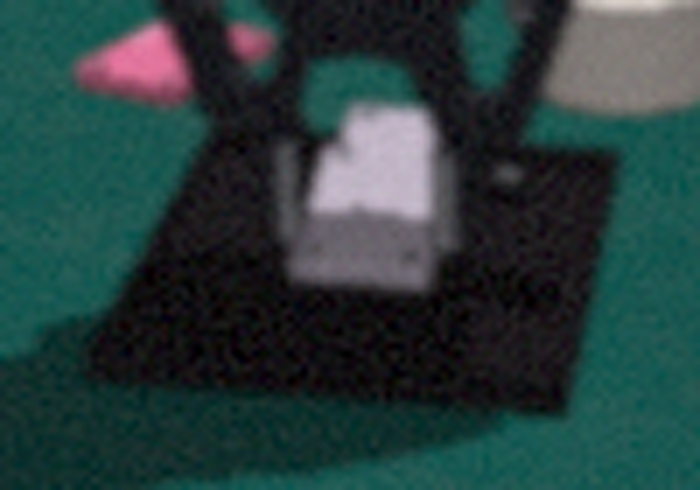

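Side crop: the held plate lies in line with the first plate in the tray, shadowed part at (360,245), with no contact yet.

Emit:
{"op": "arm_command", "data": {
  "gripper": [4,4,4,4],
  "slide": [
    [0.1,0,0.1],
    [0.1,0,0.2],
    [0.1,0,0.2],
    [0.1,0,0.2]
  ],
  "turn": [
    [0,0,0],
    [0,0,0],
    [0,0,0],
    [0,0,0]
  ]
}}

```text
clock: 6.48
position: [0.51, 0.3666, 0.0099]
tool_rot: [-3.14, -0.201, 1.434]
force: [-1.0, 0.7, -1.0]
grip_width: 0.0426
```

Emit:
{"op": "arm_command", "data": {
  "gripper": [4,4,4],
  "slide": [
    [0,0,0.1],
    [0,0,0.1],
    [0,0,0.1]
  ],
  "turn": [
    [0,0,0],
    [0,0,0],
    [0,0,0]
  ]
}}

```text
clock: 6.85
position: [0.5101, 0.3668, 0.0094]
tool_rot: [-3.14, -0.201, 1.434]
force: [-3.4, -3.8, 12.4]
grip_width: 0.0423
```

Emit:
{"op": "arm_command", "data": {
  "gripper": [4,4.6,5.2,5.6,5.6],
  "slide": [
    [0,0,-0.05],
    [0,0,-0.05],
    [0,0,-0.05],
    [0,0,-0.05],
    [0,0,-0.05]
  ],
  "turn": [
    [0,0,0],
    [0,0,0],
    [0,0,0],
    [0,0,0],
    [0,0,0]
  ]
}}

```text
clock: 7.48
position: [0.51, 0.3667, 0.0093]
tool_rot: [-3.14, -0.201, 1.434]
force: [0.3, -0.3, -0.1]
grip_width: 0.056
```

Emit:
{"op": "arm_command", "data": {
  "gripper": [5.6,5.6,6,6.5,7],
  "slide": [
    [0,0,-0.5],
    [0,0,-2],
    [0,0,-5],
    [0,0,-9],
    [0,0,-12]
  ],
  "turn": [
    [0,0,0],
    [0,0,0],
    [0,0,0],
    [0,0,0],
    [0,0,0]
  ]
}}

```text
clock: 8.1
position: [0.5072, 0.3426, 0.1296]
tool_rot: [3.142, -0.202, 1.434]
force: [-0.3, 0.0, 0.0]
grip_width: 0.07
```

```bash
python3 - <<'E'
from h import *
cam=vision.camera_model("wrist");im=vision.grab_frame("wrist");cv2.imwrite("pics/w5.png",im)
for z in (.015,.019):
 for r in rect(white(im),cam,z,500):
  if 480<r[1]<560:print(r)
goal([493,12,130],96.1)
E
```

```text
(array([322., 160.]), 514.9, 396.6, 45.4, 111.1, 81.6)
(array([322., 160.]), 514.8, 396.6, 44.7, 109.5, 81.6)
slide [-32.33, 3.0, -6.39] turn [1.59, -11.62, -13.93] t 8.15 pos [508.6 342.5 132.9] F [3.9 1.8 4.4] w 70.4 q [-0.75  0.58  0.19  1.85 -0.44  0.63 -0.38]
```

View pics/w5.png

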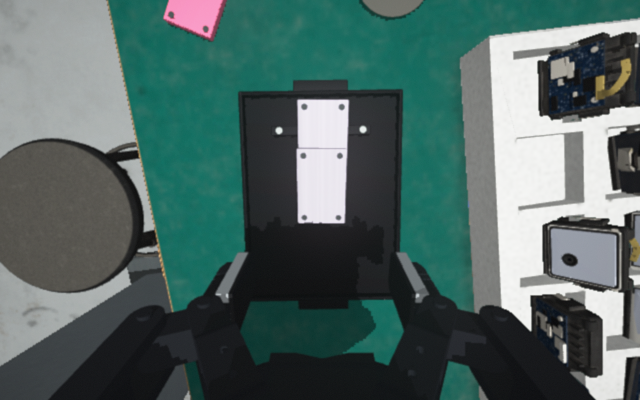

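Wrist view: plate 1 (323,186) is shingled onto the first plate (322,123), centred and in line.

Emit:
{"op": "arm_command", "data": {
  "gripper": [7,6.5,6,6,6],
  "slide": [
    [-6,0.6,-1.2],
    [-12,1.2,-2.4],
    [-18,1.8,-3.6],
    [-24,2.4,-4.8],
    [-30,2.8,-5.9]
  ],
  "turn": [
    [0.3,-2.4,-2.8],
    [0.6,-4.7,-5.6],
    [1,-7,-8.4],
    [1.3,-9.4,-11.2],
    [1.6,-11.6,-13.9]
  ]
}}

```text
clock: 8.78
position: [0.493, 0.0342, 0.1259]
tool_rot: [-3.138, 0.003, 1.679]
force: [0.8, 0.3, -0.8]
grip_width: 0.0601
```

```bash
python3 -c "
from h import *
goal([493.5,4.5,100],96.1)"
```

```text
slide [-2.95, -0.26, 2.6] turn [-0.23, 0.18, 0.12] t 8.78 pos [493.   34.2 125.9] F [ 0.8  0.3 -0.8] w 60.1 q [-0.39  0.49  0.26  2.04 -0.2   0.64  0.11]
```

Emit:
{"op": "arm_command", "data": {
  "gripper": [6,6,6,6,6],
  "slide": [
    [-2.6,-0.2,2.6],
    [-2.6,-0.2,2.6],
    [-2.6,-0.2,2.6],
    [-2.6,-0.2,2.6],
    [-2.6,-0.2,2.6]
  ],
  "turn": [
    [-0.2,0.2,0.1],
    [-0.2,0.2,0.1],
    [-0.2,0.2,0.1],
    [-0.2,0.2,0.1],
    [-0.2,0.2,0.1]
  ]
}}

```text
clock: 9.4
position: [0.494, 0.0109, 0.0994]
tool_rot: [-3.141, -0.002, 1.678]
force: [-0.2, 0.5, 0.0]
grip_width: 0.0597
```

```bash
python3 -c "
from h import *
cam=vision.camera_model('wrist');im=vision.grab_frame('wrist');cv2.imwrite('pics/w6.png',im)
for r in rect(white(im),cam,.008,500): print(r)
goal([493.5,4.5,12],96.1)"
```

```text
(array([449., 384.]), 651.6, -165.5, 43.7, 56.5, 96.2)
(array([565., 341.]), 752.7, -108.6, 50.3, 181.1, 155.2)
(array([315., 325.]), 507.1, -109.7, 94.7, 136.6, 5.5)
(array([496., 274.]), 658.7, -37.8, 28.2, 45.1, 95.9)
(array([ 69., 294.]), 273.0, -118.1, 137.5, 293.1, 77.2)
(array([322., 199.]), 493.3, 14.7, 41.7, 67.8, 96.2)
(array([573., 139.]), 683.3, 85.9, 25.8, 41.6, 121.3)
(array([411.,  88.]), 549.7, 109.0, 44.6, 44.7, 5.5)
(array([623.,  42.]), 697.0, 158.4, 35.9, 46.4, 89.2)
(array([106.,  11.]), 328.3, 132.6, 19.3, 38.7, 6.2)
(array([52., 30.]), 296.4, 122.1, 31.0, 82.1, 175.9)
slide [-0.64, -0.1, 8.73] turn [-0.05, -0.09, 0.0] t 9.45 pos [493.9  10.8  99.3] F [-0.  -0.   0.2] w 60.2 q [-0.32  0.53  0.24  2.06 -0.22  0.57  0.18]
```

View pics/w6.png

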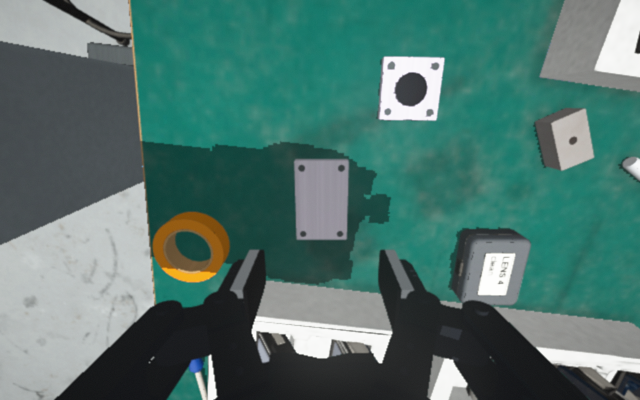

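Wrist view: plate 2 with its four marks is at (322,199). Tape (190,248), lens box (490,265) and the square (411,88) are clear of the fingers.

Emit:
{"op": "arm_command", "data": {
  "gripper": [6,6,6,6,6],
  "slide": [
    [-0.5,0,4],
    [-0.5,0,7],
    [-0.5,0,9],
    [-0.5,0,9.7],
    [-0.5,0,9.7]
  ],
  "turn": [
    [0,0,0],
    [0,0,0],
    [0,0,0],
    [0,0,0],
    [0,0,0]
  ]
}}

```text
clock: 10.07
position: [0.4941, 0.0054, 0.0021]
tool_rot: [-3.14, -0.001, 1.676]
force: [-0.5, 0.1, 0.1]
grip_width: 0.06
```

```bash
python3 -c "
from h import *
goal([494.2,5.7,0.5],96.1)"
```

```text
slide [0.03, 0.01, 0.16] turn [-0.09, -0.08, -0.05] t 10.07 pos [494.1   5.4   2.1] F [-0.5  0.1  0.1] w 60.0 q [-0.24  0.72  0.15  2.08 -0.28  0.36  0.24]
```

Emit:
{"op": "arm_command", "data": {
  "gripper": [6,4,4,4,4],
  "slide": [
    [0,0,0.15],
    [0,0,0.15],
    [0,0,0.15],
    [0,0,0.15],
    [0,0,0.15]
  ],
  "turn": [
    [0,0,0],
    [0,0,0],
    [0,0,0],
    [0,0,0],
    [0,0,0]
  ],
  "force": 40
}}

```text
clock: 10.7
position: [0.4944, 0.0054, 0.0013]
tool_rot: [-3.141, -0.002, 1.676]
force: [-1.5, 0.8, 11.7]
grip_width: 0.0427
```

Emit:
{"op": "arm_command", "data": {
  "gripper": [4,4,4,4,4],
  "slide": [
    [0,0,0],
    [0,0,-1],
    [0,0,-4],
    [0,0,-8],
    [0,0,-12]
  ],
  "turn": [
    [0,0,0],
    [0,0,0],
    [0,0,0],
    [0,0,0],
    [0,0,0]
  ]
}}

```text
clock: 11.32
position: [0.4941, 0.0051, 0.1224]
tool_rot: [-3.14, -0.002, 1.676]
force: [0.3, 0.9, -0.4]
grip_width: 0.0422
```

```bash
python3 - <<'E'
from h import *
s=bot.observe();C=R.from_euler('xyz',s["tool_rot"])
cam=vision.camera_model("wrist");im=vision.grab_frame("wrist")
cv2.imwrite('pics/w7c.png',im[150:400,150:500])
goal([505.5,318,125],82)
E
```

```text
slide [31.03, 4.22, 0.23] turn [0.21, -0.14, 14.0] t 11.38 pos [496.    5.  126.6] F [ 4.9 -0.1  7. ] w 42.3 q [-0.33  0.49  0.26  2.04 -0.21  0.63  0.18]
```

View pics/w7c.png

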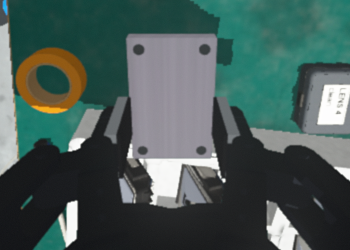

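Crop: plate 2 is gripped squarely, marks in the same places as before ((139,49) to (202,150)), so the grip offset is the same.

Emit:
{"op": "arm_command", "data": {
  "gripper": [4,4,4,4,4],
  "slide": [
    [6,0.8,0],
    [12,1.6,0],
    [18,2.4,0],
    [24,3.2,0],
    [30,4.1,0]
  ],
  "turn": [
    [0,0,3],
    [0,0,6],
    [0,0,9],
    [0,0,12],
    [0,0,14]
  ]
}}

```text
clock: 12.0
position: [0.5032, 0.3099, 0.1215]
tool_rot: [-3.14, -0.001, 1.431]
force: [-0.1, -0.8, -0.5]
grip_width: 0.042
```

```bash
python3 -c "
from h import *
goal([504.9,323,42],82,11.5)"
```

```text
slide [1.31, 0.0, 7.95] turn [-0.07, 11.42, -0.03] t 12.0 pos [503.2 309.9 121.5] F [-0.1 -0.8 -0.5] w 42.0 q [-0.89  0.63  0.34  1.8  -0.3   0.76 -0.53]
```

Emit:
{"op": "arm_command", "data": {
  "gripper": [4,4,4,4,4],
  "slide": [
    [0.5,0,4],
    [0.9,0,7.9],
    [0.9,0,7.9],
    [0.9,0,7.9],
    [0.9,0,7.9]
  ],
  "turn": [
    [0,6,0],
    [0,11.4,0],
    [0,11.4,0],
    [0,11.4,0],
    [0,11.4,0]
  ]
}}

```text
clock: 12.62
position: [0.5051, 0.3181, 0.0435]
tool_rot: [3.142, -0.201, 1.434]
force: [-0.0, 0.0, -1.3]
grip_width: 0.0423
```

```bash
python3 -c "
from h import *
goal([504.9,329.1,13],82,11.5)"
```

```text
slide [0.46, -0.17, 3.2] turn [-0.02, 0.01, 0.13] t 12.62 pos [505.1 318.1  43.5] F [-0.   0.  -1.3] w 42.3 q [-0.64  0.7   0.09  1.91 -0.51  0.45 -0.27]
```

Emit:
{"op": "arm_command", "data": {
  "gripper": [4,4,4,4,4],
  "slide": [
    [0.4,-0.15,1],
    [0.4,-0.15,2],
    [0.4,-0.15,2.8],
    [0.4,-0.15,3.1],
    [0.4,-0.15,3.1]
  ],
  "turn": [
    [0,0,0],
    [0,0,0],
    [0,0,0],
    [0,0,0],
    [0,0,0]
  ]
}}

```text
clock: 13.25
position: [0.5044, 0.3268, 0.012]
tool_rot: [-3.139, -0.2, 1.431]
force: [-0.1, -0.2, -1.1]
grip_width: 0.0425
```

```bash
python3 -c "
from h import *
goal([504.9,329.1,10],82,11.5)"
```

```text
slide [0.19, 0.02, 0.24] turn [-0.12, 0.06, 0.01] t 13.25 pos [504.4 326.8  12. ] F [-0.1 -0.2 -1.1] w 42.5 q [-0.64  0.76  0.06  1.91 -0.52  0.39 -0.26]
```

Emit:
{"op": "arm_command", "data": {
  "gripper": [4,4,4,4],
  "slide": [
    [0.15,0,0.1],
    [0.15,0,0.2],
    [0.15,0,0.2],
    [0.15,0,0.2]
  ],
  "turn": [
    [0,0,0],
    [0,0,0],
    [0,0,0],
    [0,0,0]
  ]
}}

```text
clock: 13.75
position: [0.5049, 0.329, 0.0109]
tool_rot: [-3.14, -0.2, 1.432]
force: [-0.5, 0.3, 4.9]
grip_width: 0.0423
```

Emit:
{"op": "arm_command", "data": {
  "gripper": [4,4,4],
  "slide": [
    [0,0,0.05],
    [0,0,0.05],
    [0,0,0.05]
  ],
  "turn": [
    [0,0,0],
    [0,0,0],
    [0,0,0]
  ]
}}

```text
clock: 14.12
position: [0.5049, 0.3291, 0.0108]
tool_rot: [-3.14, -0.201, 1.432]
force: [-3.9, -2.7, 13.5]
grip_width: 0.0421
```

Contact. Release and retreat.

Emit:
{"op": "arm_command", "data": {
  "gripper": [4,4.6,5.2,5.6,5.6],
  "slide": [
    [0,0,-0.05],
    [0,0,-0.05],
    [0,0,-0.05],
    [0,0,-0.05],
    [0,0,-0.05]
  ],
  "turn": [
    [0,0,0],
    [0,0,0],
    [0,0,0],
    [0,0,0],
    [0,0,0]
  ]
}}

```text
clock: 14.75
position: [0.5047, 0.3288, 0.0105]
tool_rot: [-3.14, -0.2, 1.432]
force: [0.9, -0.3, 0.8]
grip_width: 0.0563
```

Emit:
{"op": "arm_command", "data": {
  "gripper": [5.6,5.6,6,6.5,7],
  "slide": [
    [0,0,-0.5],
    [0,0,-2],
    [0,0,-5],
    [0,0,-9],
    [0,0,-12]
  ],
  "turn": [
    [0,0,0],
    [0,0,0],
    [0,0,0],
    [0,0,0],
    [0,0,0]
  ]
}}

```text
clock: 15.38
position: [0.5019, 0.3048, 0.1308]
tool_rot: [-3.141, -0.201, 1.431]
force: [-0.8, 0.5, 0.2]
grip_width: 0.0695
```

Emit:
{"op": "arm_command", "data": {
  "gripper": [7,7,7,7,7],
  "slide": [
    [-4,0,-2],
    [-8,0,-4],
    [-10,0,-4],
    [-10,0,-4],
    [-10,0,-4]
  ],
  "turn": [
    [0,0,0],
    [0,0,0],
    [0,0,0],
    [0,0,0],
    [0,0,0]
  ]
}}

```text
clock: 16.0
position: [0.4871, 0.2011, 0.1481]
tool_rot: [-3.14, -0.201, 1.432]
force: [0.4, 0.6, -0.6]
grip_width: 0.0701
```

```bash
python3 - <<'E'
from h import *
goal([504.9,329.1,10],82,11.5)
cam=vision.camera_model("wrist");a=vision.grab_frame("wrist")
for r in rect(white(a),cam,.016,500):
  if 460<r[1]<560:print(r)
t=vision.grab_frame("top");s=vision.grab_frame("side");ct=vision.camera_model("top")
m=white(t);m[:150]=0;m[260:]=0;m[:,:215]=0;m[:,335:]=0
print(rect(m,ct,.016))
A=cv2.resize(a[0:300,150:500],(400,343));B=cv2.resize(s[155:225,270:370],(400,280),interpolation=cv2.INTER_CUBIC)
D=cv2.resize(t[150:250,215:335],(400,333),interpolation=cv2.INTER_CUBIC)
o=np.zeros((600,800,3),np.uint8);o[:343,:400]=A;o[:280,400:]=B;o[285:585,400:]=D[:300]
cv2.imwrite("pics/f.png",o)
E
```

```text
slide [9.91, 0.01, 16.11] turn [-0.09, -0.0, 0.05] t 16.0 pos [487.1 201.1 148.1] F [ 0.4  0.6 -0.6] w 70.1 q [-0.53  0.46  0.17  2.02 -0.44  0.62 -0.16]
(array([381., 296.]), 537.4, 112.3, 20.9, 43.6, 95.7)
(array([322.,  55.]), 507.5, 350.7, 45.2, 98.7, 82.1)
[(array([269., 199.]), 510.5, 374.5, 43.9, 151.0, 81.2)]
```

View pics/f.png

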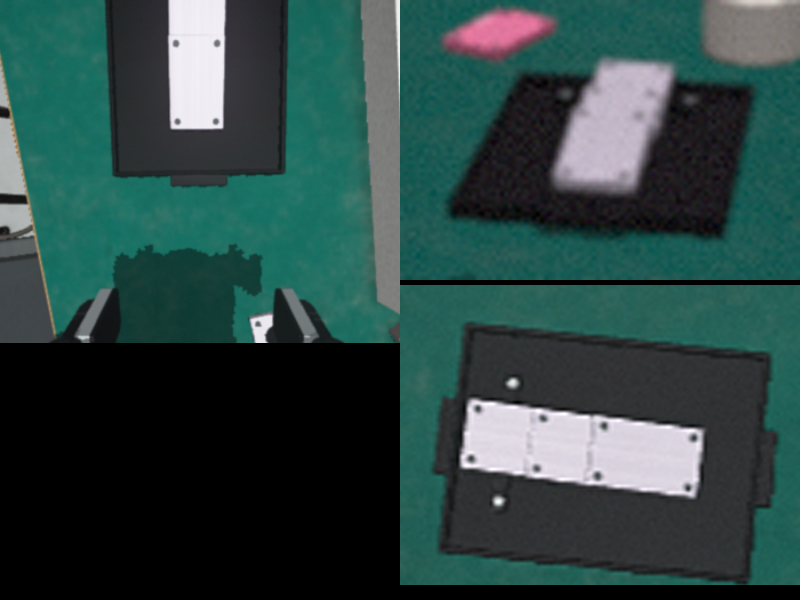

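The final picture shows three shingled plates in line. The joints in the top view are at (530,440) and (592,447), and the row is 151 mm long, which gives steps of about 40 mm.

```bash
python3 -c "
from workcell import job_done
print(job_done())"
```

```text
the job is handed in; nothing more can be done
None
```

I laid both plain oblong plates in the tray behind the first plate and handed the job in at about 16 s of the 58 s allowed. Each was gripped across its width towards the foot, tilted about 11.5° and lowered until it touched (12–14 N). I then released it and pulled back.

- **Spacing:** from the top camera the three-plate row is 151 mm long, so the steps are about 40 mm each.
- **Alignment:** the row's angle measured 81–82° against the tray's 83°, and its centre is about 0–3 mm off the tray's middle line. No camera check disagreed by more than about 2–3 mm.
- **First plate:** it stayed on its rail with no visible shift, but I did not measure its final position separately.
- **Slant and height:** I did not measure the slant directly. It follows from the shingled seating and the tool pose at contact.
- **Arm:** the gripper is well clear and touching nothing.

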